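# Find the worn vibration mount and flag it

## Robot

A 6-joint arm with a two-finger parallel gripper is mounted at the origin on the work surface; the furniture and walls round the work are solid. World frame = base frame: x ahead of the robot, y to its left, z up, the work surface at z = 0. Lengths are in mm, angles in rad, forces in N, time in s.
With the tool pointing down it reaches from about 350 to 975 mm from the base axis. Payload 7.1 kg.
Tool frame: the origin (TCP) lies on the centre line of the jaws, within the pads' length; the fingertips stand 8 mm ahead of it and the grasp point (between the pads) lies 11 mm behind it; x points along the fingers, z is the direction in which the jaws open and shut, and the axes are right-handed (so a half turn about x gives the same grasp; the last joint's range is limited). The gripper opens to 88 mm and grips with 3 to 60 N. Pads are 20 mm wide; open, the fingers measure 115 mm over their backs; the gripper's body (75 mm by 178 mm) begins 61 mm behind the grasp point.
Start: joints at [-1.364, 0.423, 1.63, -0, 1.089, -0.019], TCP at [139.948, -609.114, 230.675] pointing down, gripper open.
Joint ranges: [-3, 3], [-0.9, 2.11], [0.09, 2.58], [-1.31, 4.45], [0.11, 2.69], [-2.54, 2.54]. Speed limits (rad/s): [2.39, 2.39, 3.01, 3.14, 3.14, 3.14].

## Interface

Orientations are given as a rotation vector (axis times angle).
In Python, from workcell import status, get_image, camera_params, close_job gives the robot as it stands. The module is installed in compiled form; this text tells all that it offers.
- The arm moves only by the tool apply_moves, never from a script. Its argument "increments" is a list of rows, each a list of 7 numbers: the closure in counts, from 0 (fully open) to 255 (shut), then the shift along the tool's x, y, z in mm, then the turn, a rotation vector about the tool's x, y, z in degrees. A call has exactly 8 rows; each row shifts and turns the commanded pose from where the row before left it, along the tool's axes as they then stand; what a row does not reach is not made up. A row lasts 1/8 s, in which the tool goes at most 62.5 mm and 10.7 degrees, less where a joint would pass 70% of its speed; a pose out of reach is approached as far as the arm can. A call with a gripper value outside its range is refused whole. The fingers move at their own pace and stop on an object; the grip force is fixed at half the most. Time passes only in rows, so rows that do not move let the fingers close, or fill a call up. It gives the time, the measured TCP pose, the force and the opening at its end, in the units of the state.
- status.get_obs(): the state, without advancing time (a new reading comes with each control period).
- get_image(name): name is "side" or "top" or "wrist"; returns the picture (384x512x3 uint8, red, green, blue); there is no depth.
- camera_params(name): a dict with "camera_matrix" (3x3 intrinsics, pixels), "rvec" (rotation vector, rad) and "tvec" (3), from world to camera coordinates, as OpenCV has them; the wrist camera has in their place "T_tool_cam" (4x4, takes a point from camera to tool coordinates, whose origin is the TCP and whose axes are the tool frame's). Camera axes: x right, y down, z forward; pixel columns grow to the right and rows downward; lengths in mm; the calibration is good to about 2 mm. A picture is of the moment at which its call begins: read the wrist's pose just before it. camera_params takes no time and is no camera call.
- close_job(): hands the job in, once; it reports no verdict.
The state is a dict: "t": time; "qpos": joint angles; "qvel": joint speeds; "joint_torque": joint torques, N m; "ee_pos": TCP position; "orientation": TCP orientation; "ft_force": force on the tool from outside, world axes, zero at the start; "moment": the same for the moment, N m; "width": finger opening in mm.
Only numpy, scipy, OpenCV 4.12 (cv2) and the standard library are available. Lean on these libraries where they do the work, as an engineer would, in place of code of your own. Each camera call takes 0.05 s, during which the arm holds its last target.

## Task

One of the three spring-mounted vibration mounts has gone soft: with the fingertips, press the black pad of each about halfway down for a moment, in turn from the left mount to the right (as the robot sees them), letting each spring back. Then push the yellow tag of the softest mount fully down and leave the other two tags up. Push gently, never hard against a stop, do not pick anything up, and leave the vials, bottle, beaker and flask round about where they stand.

Things in the scene. Friction and masses are not known exactly. Their poses are not given: they have to be found in the camera images.
- mount_a: one of three alike vibration mounts fixed side by side (left = larger world y; the letter tells neither place nor stiffness): grey plate 135 x 65 x 10 mm with a round black spring pad and a yellow tag. Origin: centre of the plate's underside; x along the plate, away from the robot within 0.2 rad, z up. Pad centre at x +32 mm, tag at x -42 mm. Places by y: left above -0.015 m, right below -0.165 m, middle between
- pad_a_top (a point): centre of the flat top of the black rubber pad of mount_a; pad 50 mm across and 10 mm thick on a steel coil spring over an aluminium cup (48 mm across, rim 34 mm above the bench); top 62 mm above the bench when free
- pad_a (a joint): how far the pad of mount_a is pressed down, m: 0 to 0.001 free, 0.015 at its stop; springs back when let go. Force grows linearly with depth; 8 mm down takes about 2 N on the softest of the three, 5.5 N on the next, 9 N on the stiffest. A press of 4 mm or more kept for 0.2 s counts; about 8 mm tells the pads apart well
- tag_a_top (a point): centre of the top of the yellow tag of mount_a: cap 24 mm (along the plate) x 34 mm x 10 mm on a stem that slides in a black sleeve (26 x 36 mm, top 40 mm above the bench); cap top about 70 mm above the bench when up, 50 mm when fully down
- tag_a (a joint): how far the tag of mount_a is pushed down, m: about 0 (up to 0.003) at the start, 0.020 fully down with the cap seated on its sleeve. It slides with about 2.5 N of friction and stays where it is left
- mount_b: one of three alike vibration mounts fixed side by side (left = larger world y; the letter tells neither place nor stiffness): grey plate 135 x 65 x 10 mm with a round black spring pad and a yellow tag. Origin: centre of the plate's underside; x along the plate, away from the robot within 0.2 rad, z up. Pad centre at x +32 mm, tag at x -42 mm. Places by y: left above -0.015 m, right below -0.165 m, middle between
- pad_b_top (a point): centre of the flat top of the black rubber pad of mount_b; pad 50 mm across and 10 mm thick on a steel coil spring over an aluminium cup (48 mm across, rim 34 mm above the bench); top 62 mm above the bench when free
- pad_b (a joint): how far the pad of mount_b is pressed down, m: 0 to 0.001 free, 0.015 at its stop; springs back when let go. Force grows linearly with depth; 8 mm down takes about 2 N on the softest of the three, 5.5 N on the next, 9 N on the stiffest. A press of 4 mm or more kept for 0.2 s counts; about 8 mm tells the pads apart well
- tag_b_top (a point): centre of the top of the yellow tag of mount_b: cap 24 mm (along the plate) x 34 mm x 10 mm on a stem that slides in a black sleeve (26 x 36 mm, top 40 mm above the bench); cap top about 70 mm above the bench when up, 50 mm when fully down
- tag_b (a joint): how far the tag of mount_b is pushed down, m: about 0 (up to 0.003) at the start, 0.020 fully down with the cap seated on its sleeve. It slides with about 2.5 N of friction and stays where it is left
- mount_c: one of three alike vibration mounts fixed side by side (left = larger world y; the letter tells neither place nor stiffness): grey plate 135 x 65 x 10 mm with a round black spring pad and a yellow tag. Origin: centre of the plate's underside; x along the plate, away from the robot within 0.2 rad, z up. Pad centre at x +32 mm, tag at x -42 mm. Places by y: left above -0.015 m, right below -0.165 m, middle between
- pad_c_top (a point): centre of the flat top of the black rubber pad of mount_c; pad 50 mm across and 10 mm thick on a steel coil spring over an aluminium cup (48 mm across, rim 34 mm above the bench); top 62 mm above the bench when free
- pad_c (a joint): how far the pad of mount_c is pressed down, m: 0 to 0.001 free, 0.015 at its stop; springs back when let go. Force grows linearly with depth; 8 mm down takes about 2 N on the softest of the three, 5.5 N on the next, 9 N on the stiffest. A press of 4 mm or more kept for 0.2 s counts; about 8 mm tells the pads apart well
- tag_c_top (a point): centre of the top of the yellow tag of mount_c: cap 24 mm (along the plate) x 34 mm x 10 mm on a stem that slides in a black sleeve (26 x 36 mm, top 40 mm above the bench); cap top about 70 mm above the bench when up, 50 mm when fully down
- tag_c (a joint): how far the tag of mount_c is pushed down, m: about 0 (up to 0.003) at the start, 0.020 fully down with the cap seated on its sleeve. It slides with about 2.5 N of friction and stays where it is left
- vial_tall: small clear glass vial, black cap, 18 mm across, 53 mm tall, standing loose between the mounts; origin at the centre of its underside. Leave it where it stands
- vial_short: small clear glass vial, black cap, 17 mm across, 39 mm tall, standing loose between the mounts; origin at the centre of its underside. Leave it where it stands
- dropper_bottle: brown dropper bottle, 30 mm across, 92 mm tall, loose, to the left of the mounts; origin at the centre of its underside. Leave it where it stands
- beaker_brown: glass beaker with a brown filling, 49 mm across, 57 mm tall, loose, to the left of the mounts; origin at the centre of its underside. Leave it where it stands
- stopper_flask: round glass flask with stopper, 62 mm across, 104 mm tall, loose, to the left of the mounts; origin at the centre of its underside. Leave it where it stands

How it is judged (in metres and radians):
On the way, in this order (a step that is already met when the one before it is completed fails the run):
1. the pad of the left mount is pressed down at least 4 mm for 0.2 s (((world y of mount_a above -0.015 m and value of joint pad_a above 0.004 m) or (world y of mount_b above -0.015 m and value of joint pad_b above 0.004 m) or (world y of mount_c above -0.015 m and value of joint pad_c above 0.004 m))), for 0.2 s.
2. the pad of the middle mount is pressed down at least 4 mm for 0.2 s (((world y of mount_a between -0.165 and -0.015 m and value of joint pad_a above 0.004 m) or (world y of mount_b between -0.165 and -0.015 m and value of joint pad_b above 0.004 m) or (world y of mount_c between -0.165 and -0.015 m and value of joint pad_c above 0.004 m))), for 0.2 s.
3. the pad of the right mount is pressed down at least 4 mm for 0.2 s (((world y of mount_a below -0.165 m and value of joint pad_a above 0.004 m) or (world y of mount_b below -0.165 m and value of joint pad_b above 0.004 m) or (world y of mount_c below -0.165 m and value of joint pad_c above 0.004 m))), for 0.2 s.
4. the tag of the softest mount (the one whose free pad sags a little, over 0.4 mm) is pushed fully down (at least 17 mm of 20) (((value of joint tag_a above 0.017 m and value of joint pad_a between 0.0004 and 0.003 m and value of joint each of tag_b, tag_c below 0.007 m) or (value of joint tag_b above 0.017 m and value of joint pad_b between 0.0004 and 0.003 m and value of joint each of tag_a, tag_c below 0.007 m) or (value of joint tag_c above 0.017 m and value of joint pad_c between 0.0004 and 0.003 m and value of joint each of tag_a, tag_b below 0.007 m))), for 0.2 s.
At the end, for the whole second after the job is handed in: The tag of the softest mount is at least 17 mm down (of 20), the other two tags less than 7 mm down, all pads sprung back to within 3 mm, and the five loose bystanders upright (within 0.2 rad) and within 20 mm of where they stood (((value of joint tag_a above 0.017 m and value of joint pad_a between 0.0004 and 0.003 m and value of joint each of tag_b, tag_c below 0.007 m) or (value of joint tag_b above 0.017 m and value of joint pad_b between 0.0004 and 0.003 m and value of joint each of tag_a, tag_c below 0.007 m) or (value of joint tag_c above 0.017 m and value of joint pad_c between 0.0004 and 0.003 m and value of joint each of tag_a, tag_b below 0.007 m)) and value of joint each of pad_a, pad_b, pad_c below 0.003 m and distance of each of vial_tall, vial_short, dropper_bottle, beaker_brown, stopper_flask from where it was at the start of the episode below 0.02 m and angle between each of vial_tall, vial_short, dropper_bottle, beaker_brown, stopper_flask's own z axis and vertical below 0.2 rad); the robot touches nothing.
It fails at once if the tag of a mount that is not the softest is pushed down 7 mm or more ((value of joint tag_a above 0.007 m and not (value of joint pad_a above 0.0004 m)) or (value of joint tag_b above 0.007 m and not (value of joint pad_b above 0.0004 m)) or (value of joint tag_c above 0.007 m and not (value of joint pad_c above 0.0004 m))).
It fails at once if a mount is pushed with more than 60 N (contact force between any of the arm, the fingers and mount_a above 60 N or contact force between any of the arm, the fingers and mount_b above 60 N or contact force between any of the arm, the fingers and mount_c above 60 N).
It fails at once if a loose bystander is lifted, tipped or shifted by 20 mm or more (distance of any of vial_tall, vial_short, dropper_bottle, beaker_brown, stopper_flask from where it was at the start of the episode above 0.02 m or angle between any of vial_tall, vial_short, dropper_bottle, beaker_brown, stopper_flask's own z axis and vertical above 0.2 rad).
It also fails if it takes over 56 s, if anything falls off the work surface, if the arm or the gripper's body presses on something with over 40 N, if the wrist force passes 120 N, or if a joint passes its speed limit or range.

## Working session

There is one attempt and no reset: what is moved stays moved. The work goes in short steps, Python scripts to look and compute and a tool call to move; the robot and the scene stay as the last step left them, time stands still between calls to the robot, and variables do not carry over. Pictures are saved under pics/ and viewed, and the job is handed in when it is done.

Besides the shell and the picture viewer there is one more tool, called after "Call:" as name(argument=value, ...), one argument or row to a line, values as JSON. apply_moves: Moves the arm, as the interface text tells. Its arguments: {"type":"object","properties":{"increments":{"type":"array"}},"required":["increments"]}

```bash
mkdir -p pics; python3 - <<'E'
from workcell import status,get_image,camera_params
import cv2,numpy as np
np.set_printoptions(precision=3,suppress=True)
o=status.get_obs();print(o)
for n in["top","side","wrist"]:
    im=get_image(n);cv2.imwrite(f"pics/{n}0.png",im[:,:,::-1]);print(n,camera_params(n))
E
```

```text
{'t': 0.0, 'qpos': array([-1.364,  0.424,  1.631,  0.   ,  1.089, -0.019]), 'qvel': array([-0.   , -0.001, -0.001, -0.001,  0.001,  0.001]), 'joint_torque': array([  0.   , -54.462, -27.366,   0.064,   0.023,  -0.   ]), 'ee_pos': array([ 139.841, -608.586,  229.899]), 'orientation': array([ 1.042,  1.309, -1.041]), 'ft_force': array([ 1.046, -0.015,  0.249]), 'moment': array([ 0.048, -0.037, -0.026]), 'width': 87.83072880463641}
top {'camera_matrix': array([[478.255,   0.   , 263.791],
       [  0.   , 478.255, 196.905],
       [  0.   ,   0.   ,   1.   ]]), 'rvec': array([ 2.157, -2.059,  0.206]), 'tvec': array([ -24.86 ,  521.141, 1000.218])}
side {'camera_matrix': array([[378.916,   0.   , 255.569],
       [  0.   , 378.916, 191.268],
       [  0.   ,   0.   ,   1.   ]]), 'rvec': array([ 2.233, -0.046,  0.016]), 'tvec': array([-528.572,   57.401,  893.468])}
wrist {'camera_matrix': array([[342.137,   0.   , 257.318],
       [  0.   , 342.137, 190.788],
       [  0.   ,   0.   ,   1.   ]]), 'T_tool_cam': array([[   0.001,   -0.308,    0.951, -153.949],
       [   0.001,   -0.951,   -0.308,   85.462],
       [   1.   ,    0.001,   -0.001,    1.383],
       [   0.   ,    0.   ,    0.   ,    1.   ]])}
```

View pics/top0.png

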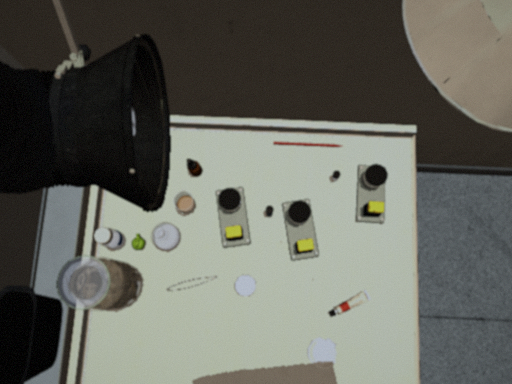

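View pics/side0.png

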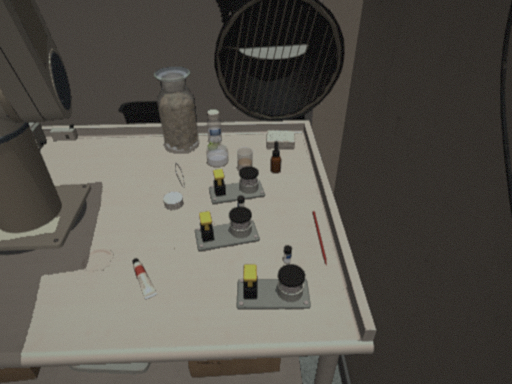

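The top view shows the pads at about (230,200), (299,211) and (375,176), with the tags at (234,232), (305,246) and (376,208). The vials are at (269,211) and (336,175). The side view agrees.

```bash
cat > h.py <<'E'
import numpy as np,cv2
from workcell import camera_params,status,get_image
from scipy.spatial.transform import Rotation as R
np.set_printoptions(precision=2,suppress=True)
def cast(n,uv,z):
    p=camera_params(n);K=p['camera_matrix'];M=cv2.Rodrigues(p['rvec'])[0];C=-M.T@p['tvec']
    d=M.T@np.linalg.inv(K)@np.array([uv[0],uv[1],1.]);return C+d*(z-C[2])/d[2]
def proj(n,P):
    p=camera_params(n);return cv2.projectPoints(np.array(P,float).reshape(-1,1,3),p['rvec'],p['tvec'],p['camera_matrix'],None)[0].reshape(-1,2)
E
python3 - <<'E'
from h import *
for n in["top","side"]:
    im=cv2.imread(f"pics/{n}0.png");h=cv2.cvtColor(im,cv2.COLOR_BGR2HSV)
    y=cv2.inRange(h,(22,120,90),(36,255,255));b=cv2.inRange(im,(0,0,0),(45,45,45))
    if n=="top": b[:150]=0;b[:,:180]=0;b[230:]=0;b[:,410:]=0
    else: b[:160]=0;b[:,:195]=0;b[300:]=0;b[:,320:]=0
    for nm,m,z in(("Y",y,69),("B",b,61)):
        k,l,s,c=cv2.connectedComponentsWithStats(m)
        for i in range(1,k):
            if s[i,4]>15: print(n,nm,s[i],c[i],cast(n,c[i],z),cast(n,(s[i,0]+s[i,2]/2-.5,s[i,1]+s[i,3]/2-.5),z))
o=status.get_obs();print(R.from_rotvec(o['orientation']).as_matrix())
im=cv2.imread("pics/top0.png");cv2.imwrite("pics/t0z.png",cv2.resize(im[140:270,170:410],None,fx=3.3,fy=3.3,interpolation=cv2.INTER_CUBIC))
im=cv2.imread("pics/side0.png");cv2.imwrite("pics/s0z.png",cv2.resize(im[130:320,180:340],None,fx=3,fy=3,interpolation=cv2.INTER_CUBIC))
E
```

```text
top Y [368 201  16  12 171] [375.63 206.6 ] [ 508.33 -242.96   69.  ] [ 508.53 -242.68   69.  ]
top Y [226 226  16  12 175] [233.35 231.41] [440.22  60.76  69.  ] [440.04  60.43  69.  ]
top Y [297 239  17  13 176] [304.93 244.76] [418.78 -93.02  69.  ] [418.28 -93.18  69.  ]
top B [188 160  13  16 118] [193.4  167.76] [579.   158.51  61.  ] [579.66 157.22  61.  ]
top B [365 165  21  21 326] [375.55 174.94] [ 581.02 -244.59   61.  ] [ 580.84 -243.39   61.  ]
top B [334 172   5   6  23] [335.96 174.39] [ 578.29 -157.39   61.  ] [ 578.04 -157.49   61.  ]
top B [219 189  21  21 341] [229.03 198.9 ] [512.27  75.12  61.  ] [512.04  75.18  61.  ]
top B [289 202  21  21 347] [298.97 211.61] [491.13 -78.53  61.  ] [490.28 -78.63  61.  ]
top B [363 204  17  12  81] [368.1 211.7] [ 497.87 -228.43   61.  ] [ 503.02 -234.7    61.  ]
top B [267 207   5   9  38] [268.87 210.76] [489.97 -13.1   61.  ] [489.47 -13.41  61.  ]
side Y [214 170  10  14  93] [218.44 175.13] [442.83  47.41  69.  ] [443.19  41.81  69.  ]
side Y [200 212  12  17 132] [205.21 218.7 ] [ 421.58 -105.9    69.  ] [ 422.43 -109.89
[... 313 characters left out ...]
116] [219.33 188.67] [445.99   4.83  61.  ] [445.07   9.32  61.  ]
side B [238 196   6   7  33] [240.52 199.39] [494.43 -36.42  61.  ] [494.4  -35.03  61.  ]
side B [230 207  21  17 271] [239.92 214.89] [492.79 -88.16  61.  ] [492.96 -88.53  61.  ]
side B [201 224  13  18 145] [206.94 233.54] [ 426.67 -141.35   61.  ] [ 426.6  -138.39   61.  ]
side B [285 246   6   8  45] [287.47 249.73] [ 582.55 -192.02   61.  ] [ 582.68 -191.42   61.  ]
side B [279 265  25  22 455] [290.95 275.73] [ 582.14 -254.59   61.  ] [ 582.3  -254.07   61.  ]
side B [244 281  13  18 191] [250.09 290.79] [ 508.94 -283.97   61.  ] [ 508.85 -281.27   61.  ]
[[-0.    0.97  0.22]
 [ 0.    0.22 -0.97]
 [-1.    0.   -0.  ]]
```

View pics/t0z.png

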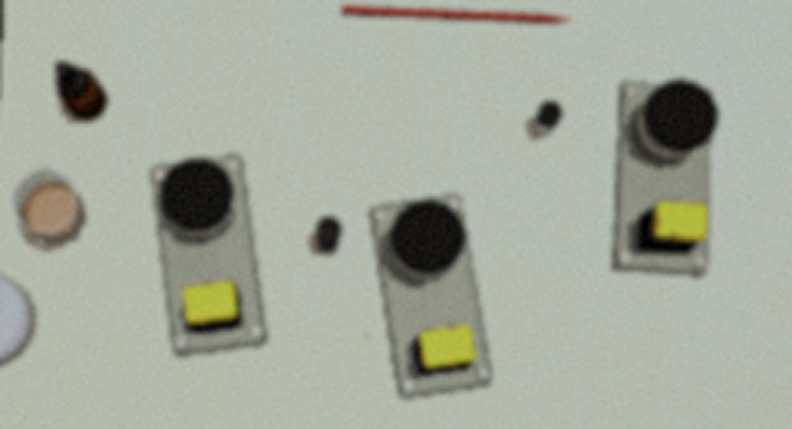

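View pics/s0z.png

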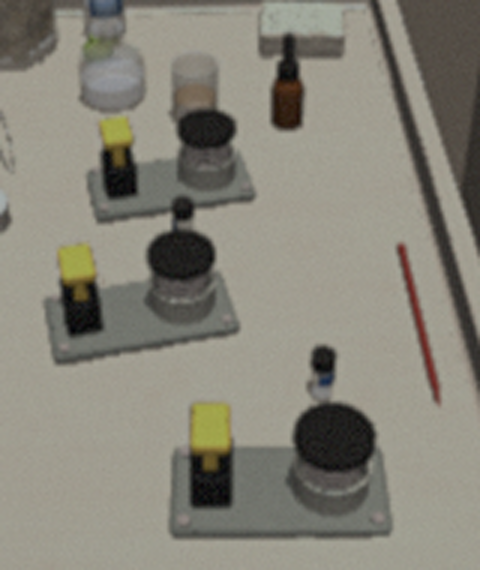

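```bash
cat >> h.py <<'E'
def delta(P):
    o=status.get_obs();M=R.from_rotvec(o['orientation']).as_matrix();print('t',o['t'],'pos',o['ee_pos'],'F',o['ft_force'],'w',o['width']);print('tool delta',M.T@(np.array(P)-o['ee_pos']),'yaw',np.arctan2(M[1,1],M[0,1]))
E
python3 - <<'E'
from h import *
print(proj("top",[0,0,0]),proj("side",[0,0,0]))
delta((512,75,150));delta((490,-78,150));delta((581,-244,150))
E
```

```text
[[251.9  446.09]] [[ 31.4  215.61]]
t 0.15 pos [ 139.86 -608.71  230.08] F [-0.13  0.09 -0.35] w 87.79621698282652
tool delta [  80.79  515.74 -582.96] yaw 0.22575716868505102
t 0.15 pos [ 139.86 -608.71  230.08] F [-0.13  0.09 -0.35] w 87.79621698282652
tool delta [  80.62  460.05 -438.77] yaw 0.22575716868505102
t 0.15 pos [ 139.86 -608.71  230.08] F [-0.13  0.09 -0.35] w 87.79621698282652
tool delta [  80.4   511.58 -256.61] yaw 0.22575716868505102
```

Call:
apply_moves(
  increments=[
    [255, 0, 32, -36],
    [255, 0, 32, -36],
    [255, 0, 32, -36],
    [255, 0, 32, -36],
    [255, 0, 32, -36],
    [255, 0, 32, -36],
    [255, 0, 32, -36],
    [255, 0, 32, -36],
  ],
)

```text
invalid input
```

Call:
apply_moves(
  increments=[
    [255, 0, 32, -36, 0, 0, 0],
    [255, 0, 32, -36, 0, 0, 0],
    [255, 0, 32, -36, 0, 0, 0],
    [255, 0, 32, -36, 0, 0, 0],
    [255, 0, 32, -36, 0, 0, 0],
    [255, 0, 32, -36, 0, 0, 0],
    [255, 0, 32, -36, 0, 0, 0],
    [255, 0, 32, -36, 0, 0, 0],
  ],
)

```text
t: 1.15
ee_pos: [325.4, -269.7, 230.7]
orientation: [1.041, 1.307, -1.041]
ft_force: [0.2, -0.3, -0.4]
width: 11.5
```

Call:
apply_moves(
  increments=[
    [255, 0, 32, -36, 0, 0, 0],
    [255, 0, 32, -36, 0, 0, 0],
    [255, 0, 32, -36, 0, 0, 0],
    [255, 0, 32, -36, 0, 0, 0],
    [255, 20, 32, -36, 0, 0, 0],
    [255, 20, 32, -36, 0, 0, 0],
    [255, 20, 32, -36, 0, 0, 0],
    [255, 20, 32, -36, 0, 0, 0],
  ],
)

```text
t: 2.15
ee_pos: [510.6, 68.5, 149.9]
orientation: [1.041, 1.308, -1.041]
ft_force: [-0.6, 1.0, -0.1]
width: 0.5
```

```bash
python3 - <<'E'
from h import *
for n in["top","wrist"]:
    cv2.imwrite(f"pics/{n}1.png",get_image(n)[:,:,::-1])
delta((512,75,75))
E
```

```text
t 2.25 pos [510.84  69.99 148.78] F [-0.73 -0.08 -0.26] w 0.3246047791350524
tool delta [73.78  2.37 -4.56] yaw 0.22928427849861902
```

View pics/wrist1.png

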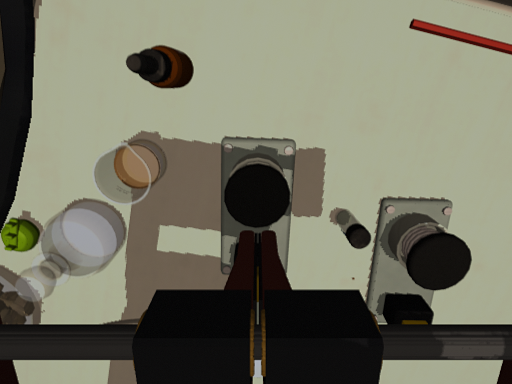

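View pics/top1.png

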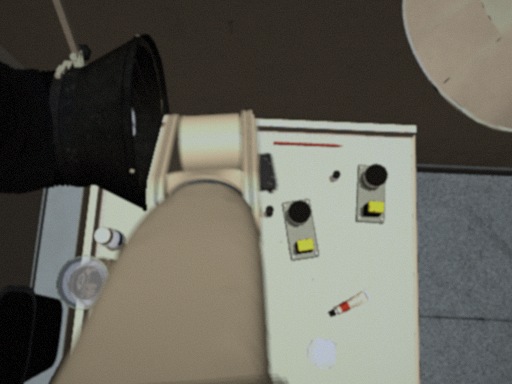

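```bash
cat >> h.py <<'E'
def wcast(uv,z,o):
    p=camera_params("wrist");K=p['camera_matrix'];T=p['T_tool_cam'];M=R.from_rotvec(o['orientation']).as_matrix()
    d=M@T[:3,:3]@np.linalg.inv(K)@np.array([uv[0],uv[1],1.]);C=M@T[:3,3]+o['ee_pos'];return C+d*(z-C[2])/d[2]
E
python3 - <<'E'
from h import *
o=status.get_obs()
im=cv2.imread("pics/wrist1.png")
print(wcast((257,195),62,o),wcast((257,195),61,o),wcast((438,261),62,o))
E
```

```text
[514.98  69.98  62.  ] [514.65  69.9   61.  ] [493.98 -82.13  62.  ]
```

Call:
apply_moves(
  increments=[
    [255, 14, 1, 0, 0, 0, 0],
    [255, 14, 1, 0, 0, 0, 0],
    [255, 14, 0, 0, 0, 0, 0],
    [255, 14, 0, 0, 0, 0, 0],
    [255, 14, 0, 0, 0, 0, 0],
    [255, 5, 0, 0, 0, 0, 0],
    [255, 0, 0, 0, 0, 0, 0],
    [255, 0, 0, 0, 0, 0, 0],
  ],
)

```text
t: 3.25
ee_pos: [512.3, 67.4, 76.0]
orientation: [1.042, 1.307, -1.041]
ft_force: [-0.3, 0.2, 0.5]
width: 0.6
```

```bash
python3 - <<'E'
from h import *
cv2.imwrite(f"pics/side2.png",cv2.resize(get_image("side")[110:260,150:350,::-1],None,fx=4,fy=4))
delta((513,70,62))
E
```

```text
t 3.3 pos [512.3   67.43  76.1 ] F [-0.11 -0.52 -0.17] w 0.38808742344954966
tool delta [14.1   1.24 -2.35] yaw 0.22587291385427663
```

View pics/side2.png

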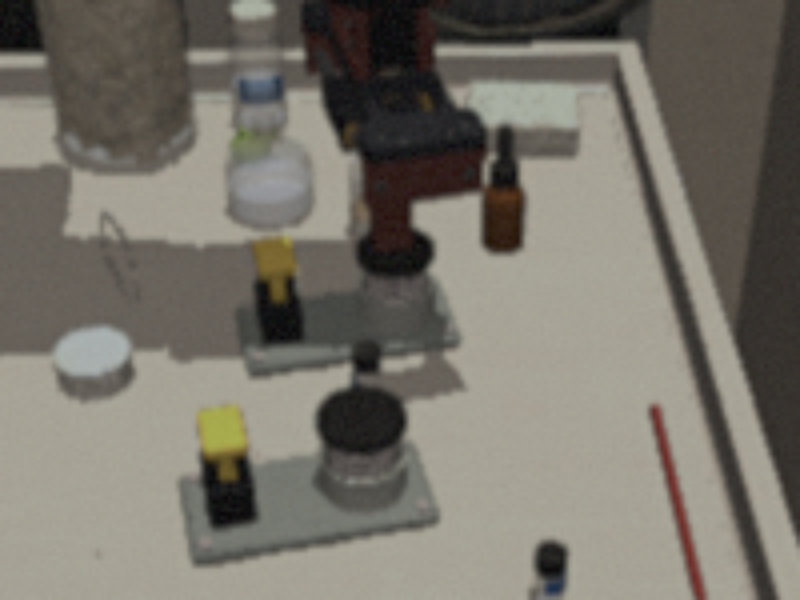

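The side view shows the closed fingertips just above the left pad. Next I'll go down slowly.

Call:
apply_moves(
  increments=[
    [255, 3, 0, -2, 0, 0, 0],
    [255, 2, 0, 0, 0, 0, 0],
    [255, 1, 0, 0, 0, 0, 0],
    [255, 1, 0, 0, 0, 0, 0],
    [255, 1, 0, 0, 0, 0, 0],
    [255, 1, 0, 0, 0, 0, 0],
    [255, 0, 0, 0, 0, 0, 0],
    [255, 0, 0, 0, 0, 0, 0],
  ],
)

```text
t: 4.3
ee_pos: [511.5, 69.4, 66.8]
orientation: [1.041, 1.308, -1.041]
ft_force: [-1.3, 2.1, 5.4]
width: 0.7
```

Call:
apply_moves(
  increments=[
    [255, 1, 0, 0, 0, 0, 0],
    [255, 1, 0, 0, 0, 0, 0],
    [255, 1, 0, 0, 0, 0, 0],
    [255, 1, 0, 0, 0, 0, 0],
    [255, 0, 0, 0, 0, 0, 0],
    [255, 0, 0, 0, 0, 0, 0],
    [255, 0, 0, 0, 0, 0, 0],
    [255, 0, 0, 0, 0, 0, 0],
  ],
)

```text
t: 5.3
ee_pos: [511.5, 69.4, 63.0]
orientation: [1.041, 1.308, -1.041]
ft_force: [-2.9, 0.7, 8.2]
width: 0.5
```

```bash
python3 - <<'E'
from h import *
for i in range(4):
  cv2.imwrite(f"pics/side3.png",cv2.resize(get_image("side")[110:260,150:350,::-1],None,fx=4,fy=4))
  delta((513,70,62))
E
```

```text
t 5.35 pos [511.51  69.36  63.03] F [-2.19  1.79  7.64] w 0.4445124754381537
tool delta [ 1.03  1.59 -0.29] yaw 0.22577219535963344
t 5.4 pos [511.55  69.38  63.04] F [-3.36  1.55  8.9 ] w 0.5845608322170017
tool delta [ 1.04  1.55 -0.28] yaw 0.2257295360548969
t 5.45 pos [511.56  69.37  63.04] F [-2.23  2.    8.18] w 0.34923460370029535
tool delta [ 1.04  1.55 -0.29] yaw 0.2257573629550182
t 5.5 pos [511.52  69.39  63.03] F [-2.2   1.69  8.54] w 0.5132261169040889
tool delta [ 1.03  1.58 -0.27] yaw 0.22578548856611502
```

View pics/side3.png

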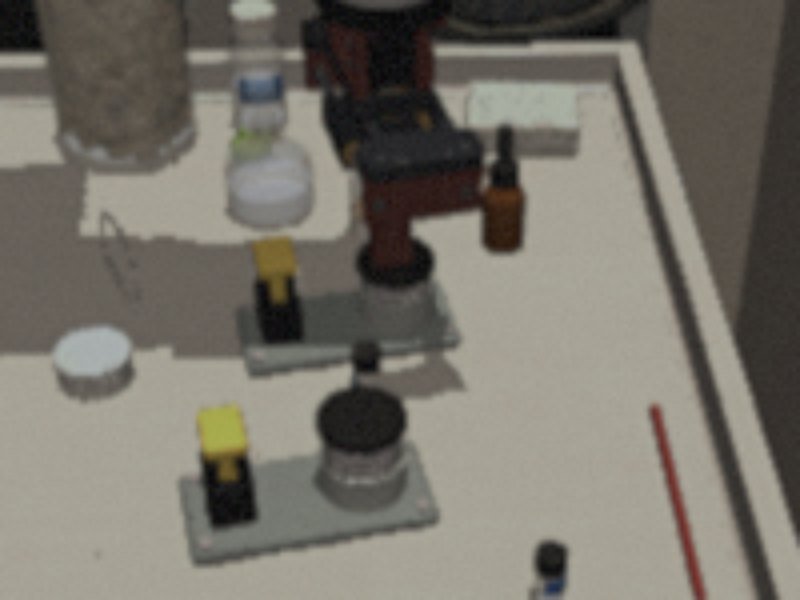

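Left pad: about 8.3 N at about 7 mm, so it isn't the softest. Next I'll lift and move to the middle pad.

Call:
apply_moves(
  increments=[
    [255, -20, 0, 0, 0, 0, 0],
    [255, -20, 0, 0, 0, 0, 0],
    [255, -5, -10, 30, 0, 0, 0],
    [255, 0, -13, 35, 0, 0, 0],
    [255, 0, -13, 35, 0, 0, 0],
    [255, 5, -13, 35, 0, 0, 0],
    [255, 15, -3, 8, 0, 0, 0],
    [255, 13, 0, 0, 0, 0, 0],
  ],
)

```text
t: 6.5
ee_pos: [492.5, -81.8, 73.5]
orientation: [1.042, 1.308, -1.042]
ft_force: [-0.5, -0.2, -0.3]
width: 0.4
```

```bash
python3 - <<'E'
from h import *
cv2.imwrite(f"pics/side4.png",cv2.resize(get_image("side")[110:260,150:350,::-1],None,fx=4,fy=4))
delta((492.5,-82,62))
E
```

```text
t 6.55 pos [491.6  -81.11  72.14] F [-0.82  0.83 -0.5 ] w 0.09652312441093257
tool delta [10.14  0.7   1.08] yaw 0.22546556078331983
```

View pics/side4.png

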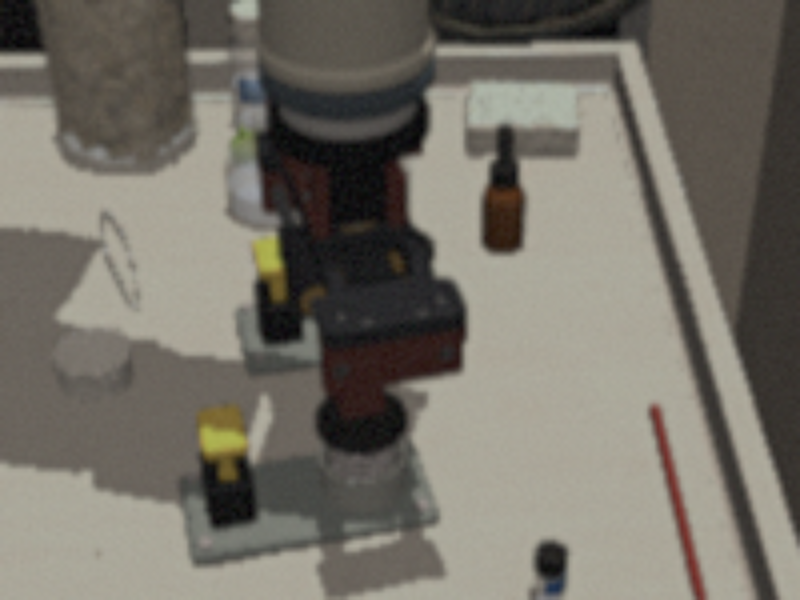

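The fingertips are over the middle pad.

Call:
apply_moves(
  increments=[
    [255, 1, 0, 0, 0, 0, 0],
    [255, 1, 0, 0, 0, 0, 0],
    [255, 1, 0, 0, 0, 0, 0],
    [255, 1, 0, 0, 0, 0, 0],
    [255, 1, 0, 0, 0, 0, 0],
    [255, 0, 0, 0, 0, 0, 0],
    [255, 0, 0, 0, 0, 0, 0],
    [255, 0, 0, 0, 0, 0, 0],
  ],
)

```text
t: 7.55
ee_pos: [493.0, -81.7, 69.8]
orientation: [1.041, 1.307, -1.041]
ft_force: [0.8, 0.8, 1.9]
width: 0.4
```

Call:
apply_moves(
  increments=[
    [255, 1, 0, 0, 0, 0, 0],
    [255, 1, 0, 0, 0, 0, 0],
    [255, 1, 0, 0, 0, 0, 0],
    [255, 0, 0, 0, 0, 0, 0],
    [255, 0, 0, 0, 0, 0, 0],
    [255, 0, 0, 0, 0, 0, 0],
    [255, 0, 0, 0, 0, 0, 0],
    [255, 0, 0, 0, 0, 0, 0],
  ],
)

```text
t: 8.55
ee_pos: [493.0, -81.7, 66.7]
orientation: [1.041, 1.307, -1.041]
ft_force: [1.4, 1.7, 2.6]
width: 0.4
```

```bash
python3 - <<'E'
from h import *
for i in range(4):
  cv2.imwrite(f"pics/side5.png",cv2.resize(get_image("side")[110:260,150:350,::-1],None,fx=4,fy=4))
  delta((492,-82,62))
E
```

```text
t 8.6 pos [492.95 -81.74  66.71] F [1.47 0.68 3.01] w 0.42984815986859226
tool delta [ 4.71 -0.99  0.04] yaw 0.22575919839942957
t 8.65 pos [492.95 -81.75  66.72] F [1.73 1.41 3.05] w 0.018660117288188047
tool delta [ 4.72 -0.98  0.03] yaw 0.22584229795713184
t 8.7 pos [492.98 -81.73  66.74] F [0.84 2.18 3.16] w 0.6488202816821388
tool delta [ 4.74 -1.02  0.04] yaw 0.22578444648710144
t 8.75 pos [492.94 -81.73  66.73] F [0.9  1.7  2.89] w 0.4108759891493264
tool delta [ 4.73 -0.98  0.05] yaw 0.22577207041453096
```

View pics/side5.png

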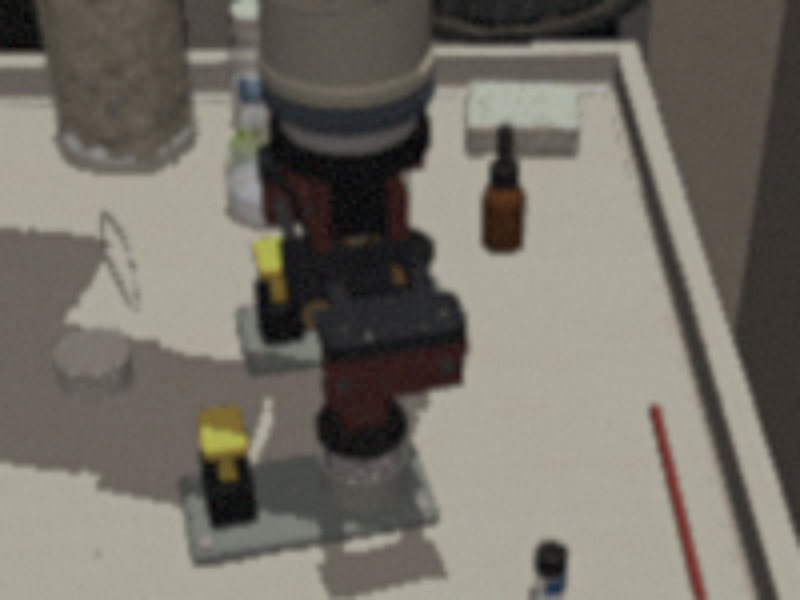

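Call:
apply_moves(
  increments=[
    [255, 1, 0, 0, 0, 0, 0],
    [255, 1, 0, 0, 0, 0, 0],
    [255, 1, 0, 0, 0, 0, 0],
    [255, 1, 0, 0, 0, 0, 0],
    [255, 0, 0, 0, 0, 0, 0],
    [255, 0, 0, 0, 0, 0, 0],
    [255, 0, 0, 0, 0, 0, 0],
    [255, 0, 0, 0, 0, 0, 0],
  ],
)

```text
t: 9.75
ee_pos: [493.0, -81.7, 62.7]
orientation: [1.041, 1.307, -1.041]
ft_force: [0.8, 1.5, 5.1]
width: 0.5
```

```bash
python3 - <<'E'
from h import *
for i in range(4):
  cv2.imwrite(f"pics/side6.png",cv2.resize(get_image("side")[110:260,150:350,::-1],None,fx=4,fy=4))
  delta((492,-82,62))
delta((581.5,-249,115))
E
```

```text
t 9.8 pos [492.93 -81.73  62.74] F [0.44 2.53 5.24] w 0.5057054082948711
tool delta [ 0.74 -0.97  0.06] yaw 0.22582446591748118
t 9.85 pos [492.95 -81.72  62.75] F [0.12 1.68 4.85] w 0.116970815704047
tool delta [ 0.75 -0.99  0.06] yaw 0.22579409471219217
t 9.9 pos [492.94 -81.75  62.74] F [1.71 1.94 5.19] w 0.26420587905644993
tool delta [ 0.74 -0.97  0.04] yaw 0.22575775434891313
t 9.95 pos [492.96 -81.75  62.76] F [1.5  1.79 4.79] w 0.433231678501566
tool delta [ 0.76 -1.    0.03] yaw 0.2257702653009451
t 9.95 pos [492.96 -81.75  62.76] F [1.5  1.79 4.79] w 0.433231678501566
tool delta [-52.21  48.86 182.83] yaw 0.2257702653009451
```

Middle pad: 5 N at about 7.3 mm, so it's the medium one. The right pad is next.

Call:
apply_moves(
  increments=[
    [255, -20, 0, 0, 0, 0, 0],
    [255, -20, 0, 0, 0, 0, 0],
    [255, -12, 9, 33, 0, 0, 0],
    [255, 0, 10, 40, 0, 0, 0],
    [255, 0, 10, 40, 0, 0, 0],
    [255, 0, 10, 40, 0, 0, 0],
    [255, 20, 10, 30, 0, 0, 0],
    [255, 20, 0, 0, 0, 0, 0],
  ],
)

```text
t: 10.95
ee_pos: [581.7, -250.8, 73.4]
orientation: [1.042, 1.307, -1.043]
ft_force: [0.4, 0.3, -0.0]
width: 0.7
```

```bash
python3 - <<'E'
from h import *
cv2.imwrite(f"pics/side7.png",cv2.resize(get_image("side")[180:330,180:380,::-1],None,fx=4,fy=4))
cv2.imwrite(f"pics/wrist7.png",get_image("wrist")[:,:,::-1])
delta((581.5,-249,62))
E
```

```text
t 11.05 pos [ 578.46 -247.76   71.27] F [-0.21  0.83  0.39] w 0.7819923288859676
tool delta [9.24 2.74 1.93] yaw 0.2254078442537906
```

View pics/side7.png

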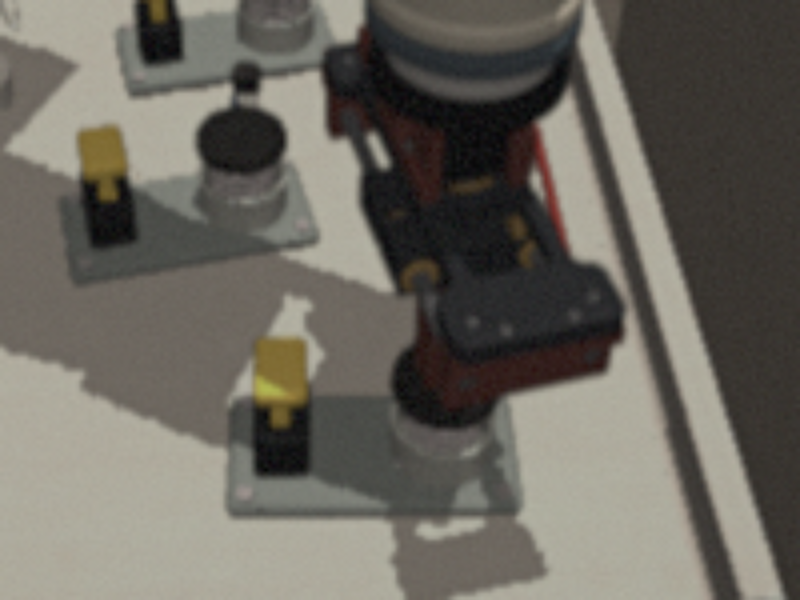

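View pics/wrist7.png

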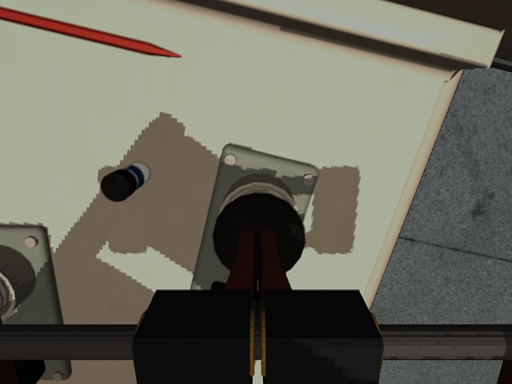

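The fingertips are over the right pad, whose centre is at about (259,234) in the wrist view.

Call:
apply_moves(
  increments=[
    [255, 1, 2, 0, 0, 0, 0],
    [255, 1, 0, 0, 0, 0, 0],
    [255, 1, 0, 0, 0, 0, 0],
    [255, 1, 0, 0, 0, 0, 0],
    [255, 1, 0, 0, 0, 0, 0],
    [255, 0, 0, 0, 0, 0, 0],
    [255, 0, 0, 0, 0, 0, 0],
    [255, 0, 0, 0, 0, 0, 0],
  ],
)

```text
t: 12.05
ee_pos: [583.5, -248.7, 69.7]
orientation: [1.041, 1.308, -1.041]
ft_force: [0.0, -0.2, 0.2]
width: 0.5
```

Call:
apply_moves(
  increments=[
    [255, 1, 0, 0, 0, 0, 0],
    [255, 1, 0, 0, 0, 0, 0],
    [255, 1, 0, 0, 0, 0, 0],
    [255, 1, 0, 0, 0, 0, 0],
    [255, 0, 0, 0, 0, 0, 0],
    [255, 0, 0, 0, 0, 0, 0],
    [255, 0, 0, 0, 0, 0, 0],
    [255, 0, 0, 0, 0, 0, 0],
  ],
)

```text
t: 13.05
ee_pos: [583.6, -248.7, 65.8]
orientation: [1.041, 1.307, -1.041]
ft_force: [0.8, -1.0, 1.9]
width: 0.5
```

```bash
python3 - <<'E'
from h import *
for i in range(4):
  cv2.imwrite(f"pics/side8.png",cv2.resize(get_image("side")[180:330,180:380,::-1],None,fx=4,fy=4))
  delta((581.5,-249,62))
E
```

```text
t 13.1 pos [ 583.59 -248.71   65.74] F [ 0.05 -0.75  0.61] w 0.5328439863414222
tool delta [ 3.74 -2.1  -0.19] yaw 0.22579505184527665
t 13.15 pos [ 583.58 -248.69   65.73] F [0.67 0.45 0.83] w 0.24732332383638514
tool delta [ 3.73 -2.1  -0.17] yaw 0.22582065800603404
t 13.2 pos [ 583.59 -248.73   65.74] F [ 0.59 -0.79  1.42] w 0.3384275402625323
tool delta [ 3.74 -2.1  -0.2 ] yaw 0.22575886400398706
t 13.25 pos [ 583.56 -248.69   65.7 ] F [-0.31 -0.39  0.54] w 0.8810873203276544
tool delta [ 3.7  -2.08 -0.16] yaw 0.22582308763629005
```

View pics/side8.png

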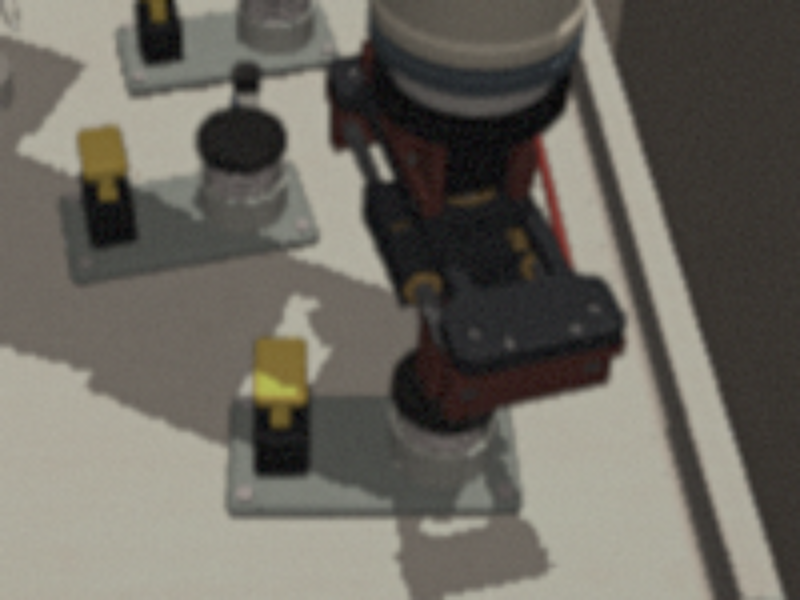

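Call:
apply_moves(
  increments=[
    [255, 1, 0, 0, 0, 0, 0],
    [255, 1, 0, 0, 0, 0, 0],
    [255, 1, 0, 0, 0, 0, 0],
    [255, 1, 0, 0, 0, 0, 0],
    [255, 0, 0, 0, 0, 0, 0],
    [255, 0, 0, 0, 0, 0, 0],
    [255, 0, 0, 0, 0, 0, 0],
    [255, 0, 0, 0, 0, 0, 0],
  ],
)

```text
t: 14.25
ee_pos: [583.6, -248.7, 61.7]
orientation: [1.041, 1.307, -1.041]
ft_force: [1.1, -0.3, 2.3]
width: 0.5
```

```bash
python3 - <<'E'
from h import *
for i in range(5):
  cv2.imwrite(f"pics/side9.png",cv2.resize(get_image("side")[180:330,180:380,::-1],None,fx=4,fy=4))
  delta((508.5,-246.5,115))
E
```

```text
t 14.3 pos [ 583.58 -248.72   61.74] F [ 0.03 -1.04  1.55] w 0.419262841159848
tool delta [-53.28 -72.67 -18.96] yaw 0.2258204279539357
t 14.35 pos [ 583.57 -248.7    61.74] F [-0.01 -0.61  2.22] w 0.335014466497435
tool delta [-53.28 -72.67 -18.95] yaw 0.22580708703127134
t 14.4 pos [ 583.56 -248.69   61.75] F [ 0.74 -1.53  2.63] w 0.5599460313117228
tool delta [-53.27 -72.65 -18.94] yaw 0.22582818135232724
t 14.45 pos [ 583.56 -248.68   61.7 ] F [-0.14 -1.24  2.37] w 0.2735501168349848
tool delta [-53.31 -72.66 -18.92] yaw 0.22573111612184332
t 14.5 pos [ 583.57 -248.69   61.73] F [ 0.66 -0.67  2.  ] w 0.6837374915598522
tool delta [-53.29 -72.67 -18.93] yaw 0.2258095544171913
```

View pics/side9.png

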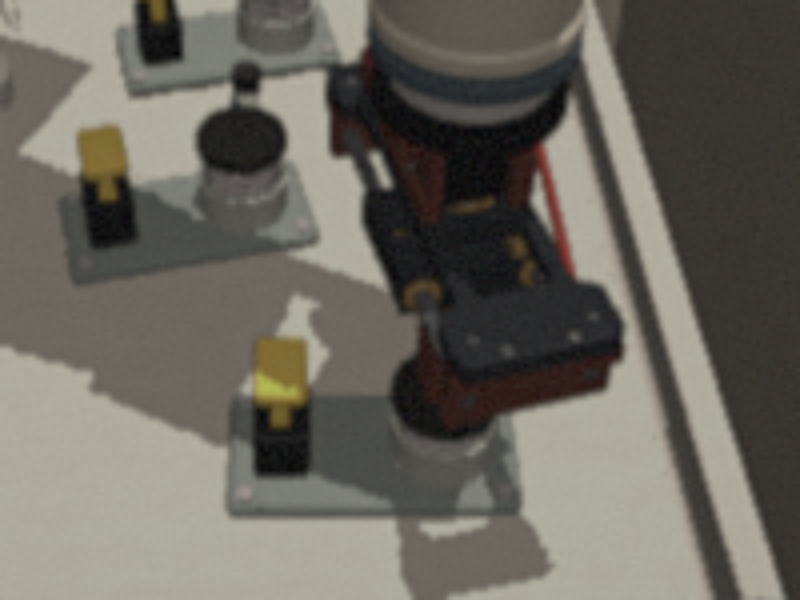

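The right pad takes about 2.2 N at about 8 mm, so it's the softest (against about 8.3 N and 5 N). I'll lift and move above its tag.

Call:
apply_moves(
  increments=[
    [255, -20, 0, 0, 0, 0, 0],
    [255, -20, 0, 0, 0, 0, 0],
    [255, -15, 0, 0, 0, 0, 0],
    [255, 0, -24, -6, 0, 0, 0],
    [255, 0, -24, -6, 0, 0, 0],
    [255, 0, -23, -6, 0, 0, 0],
    [255, 0, 0, 0, 0, 0, 0],
    [255, 0, 0, 0, 0, 0, 0],
  ],
)

```text
t: 15.5
ee_pos: [511.5, -247.4, 117.5]
orientation: [1.042, 1.306, -1.041]
ft_force: [-0.1, -0.2, 0.4]
width: 0.3
```

```bash
python3 - <<'E'
from h import *
o=status.get_obs();print(o['ee_pos'],R.from_rotvec(o['orientation']).as_matrix()[:,0])
cv2.imwrite(f"pics/side10.png",cv2.resize(get_image("side")[180:330,180:380,::-1],None,fx=4,fy=4))
im=get_image("wrist");cv2.imwrite(f"pics/wrist10.png",im[:,:,::-1])
E
```

```text
[ 511.51 -247.4   117.49] [ 0. -0. -1.]
```

View pics/side10.png

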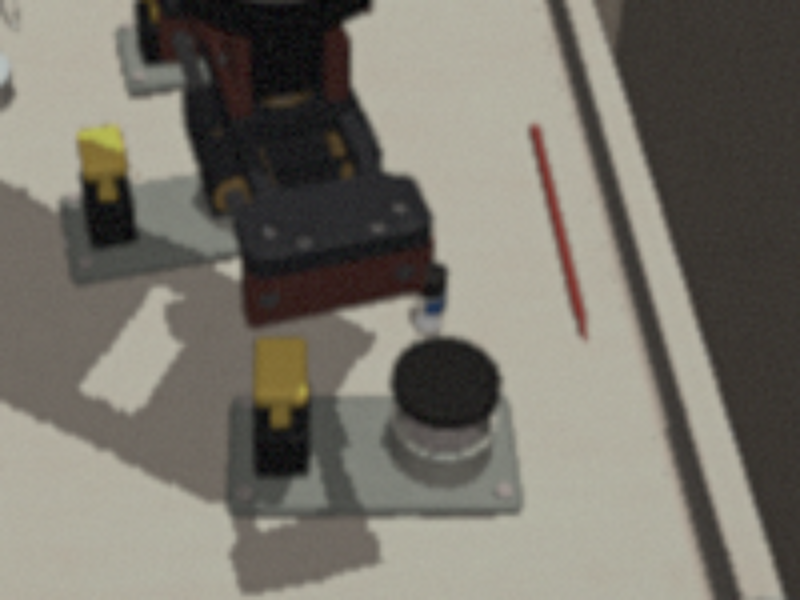

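View pics/wrist10.png

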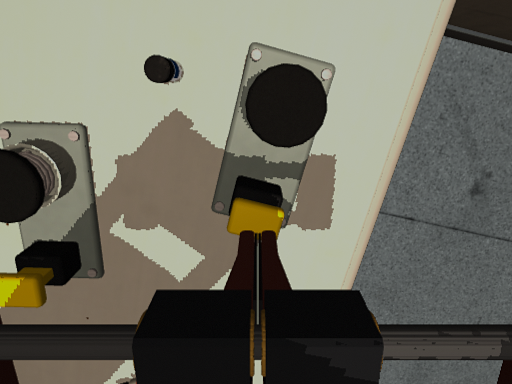

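```bash
python3 - <<'E'
from h import *
o=status.get_obs()
print(wcast((286.5,105.5),62,o), [wcast(p,70,o) for p in [(235,197),(283,210),(229,233)]])
c=cv2.imread("pics/wrist10.png");cv2.imwrite("pics/w10z.png",cv2.resize(c[160:270,190:330],None,fx=5,fy=5,interpolation=cv2.INTER_CUBIC))
E
```

```text
[ 584.92 -249.47   62.  ] [array([ 524.56, -231.36,   70.  ]), array([ 522.88, -262.56,   70.  ]), array([ 499.72, -232.62,   70.  ])]
```

View pics/w10z.png

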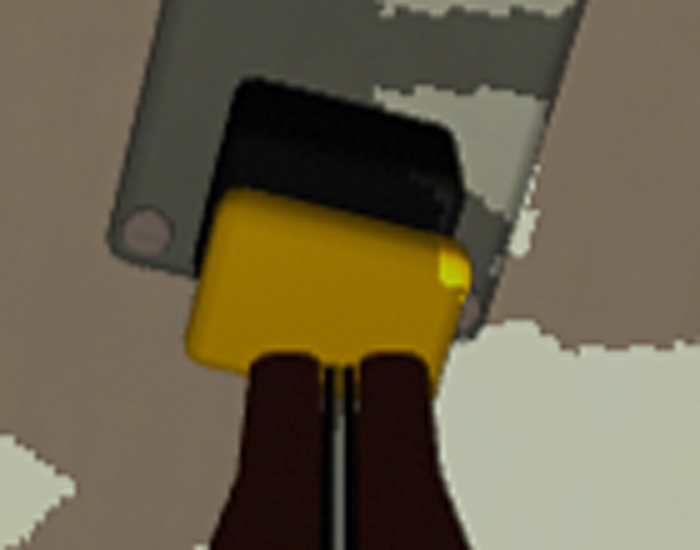

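The cap is straight below the tool, with its centre at about (511.6, -247.5).

Call:
apply_moves(
  increments=[
    [255, 15, 0, 0, 0, 0, 0],
    [255, 12, 0, 0, 0, 0, 0],
    [255, 8, 0, 0, 0, 0, 0],
    [255, 2, 0, 0, 0, 0, 0],
    [255, 2, 0, 0, 0, 0, 0],
    [255, 2, 0, 0, 0, 0, 0],
    [255, 0, 0, 0, 0, 0, 0],
    [255, 0, 0, 0, 0, 0, 0],
  ],
)

```text
t: 16.6
ee_pos: [510.6, -247.2, 75.9]
orientation: [1.041, 1.307, -1.041]
ft_force: [1.2, 0.6, -0.0]
width: 0.4
```

Call:
apply_moves(
  increments=[
    [255, 2, 0, 0, 0, 0, 0],
    [255, 2, 0, 0, 0, 0, 0],
    [255, 2, 0, 0, 0, 0, 0],
    [255, 2, 0, 0, 0, 0, 0],
    [255, 2, 0, 0, 0, 0, 0],
    [255, 2, 0, 0, 0, 0, 0],
    [255, 0, 0, 0, 0, 0, 0],
    [255, 0, 0, 0, 0, 0, 0],
  ],
)

```text
t: 17.6
ee_pos: [509.9, -246.8, 63.4]
orientation: [1.041, 1.309, -1.042]
ft_force: [-0.3, -0.1, 0.5]
width: 0.6
```

```bash
python3 - <<'E'
from h import *
cv2.imwrite(f"pics/side11.png",cv2.resize(get_image("side")[180:330,180:380,::-1],None,fx=4,fy=4))
delta((511,-247,58))
E
```

```text
t 17.65 pos [ 509.84 -246.8    63.45] F [ 0.14 -0.01 -0.19] w 0.23665883425471718
tool delta [5.45 1.09 0.46] yaw 0.22580715398281123
```

View pics/side11.png

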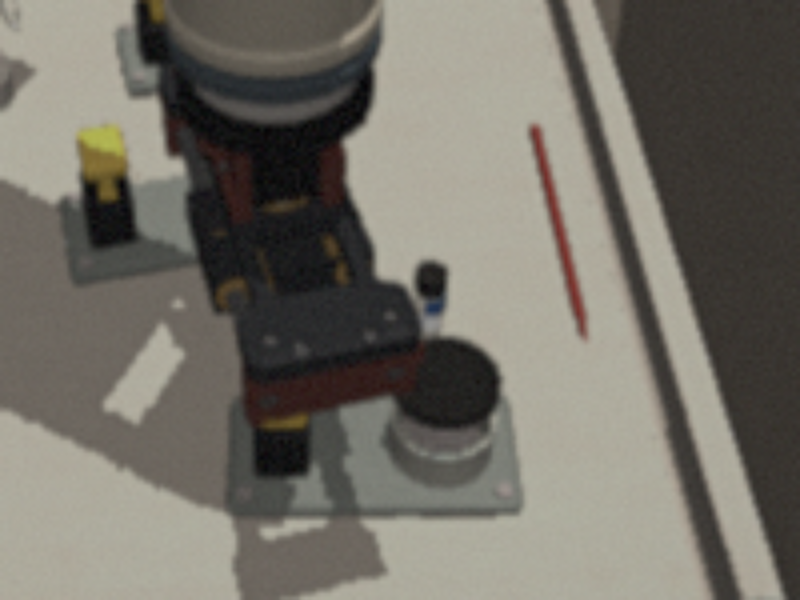

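The tag is going down, with no stop reached yet.

Call:
apply_moves(
  increments=[
    [255, 1, 0, 0, 0, 0, 0],
    [255, 1, 0, 0, 0, 0, 0],
    [255, 1, 0, 0, 0, 0, 0],
    [255, 1, 0, 0, 0, 0, 0],
    [255, 1, 0, 0, 0, 0, 0],
    [255, 0, 0, 0, 0, 0, 0],
    [255, 0, 0, 0, 0, 0, 0],
    [255, 0, 0, 0, 0, 0, 0],
  ],
)

```text
t: 18.65
ee_pos: [510.5, -247.1, 58.7]
orientation: [1.041, 1.307, -1.041]
ft_force: [-0.6, -0.3, -0.2]
width: 0.6
```

Call:
apply_moves(
  increments=[
    [255, 0.5, 0, 0, 0, 0, 0],
    [255, 0.5, 0, 0, 0, 0, 0],
    [255, 0, 0, 0, 0, 0, 0],
    [255, 0, 0, 0, 0, 0, 0],
    [255, 0, 0, 0, 0, 0, 0],
    [255, 0, 0, 0, 0, 0, 0],
    [255, 0, 0, 0, 0, 0, 0],
    [255, 0, 0, 0, 0, 0, 0],
  ],
)

```text
t: 19.65
ee_pos: [510.6, -247.1, 58.3]
orientation: [1.041, 1.307, -1.041]
ft_force: [-1.8, 0.7, 7.6]
width: 0.4
```

```bash
python3 - <<'E'
from h import *
cv2.imwrite(f"pics/side12.png",cv2.resize(get_image("side")[180:330,180:380,::-1],None,fx=4,fy=4))
delta((511,-247,58))
E
```

```text
t 19.7 pos [ 510.55 -247.16   58.32] F [-2.35  0.76  6.2 ] w 0.48350705718310677
tool delta [ 0.32  0.48 -0.06] yaw 0.2257936864272785
```

View pics/side12.png

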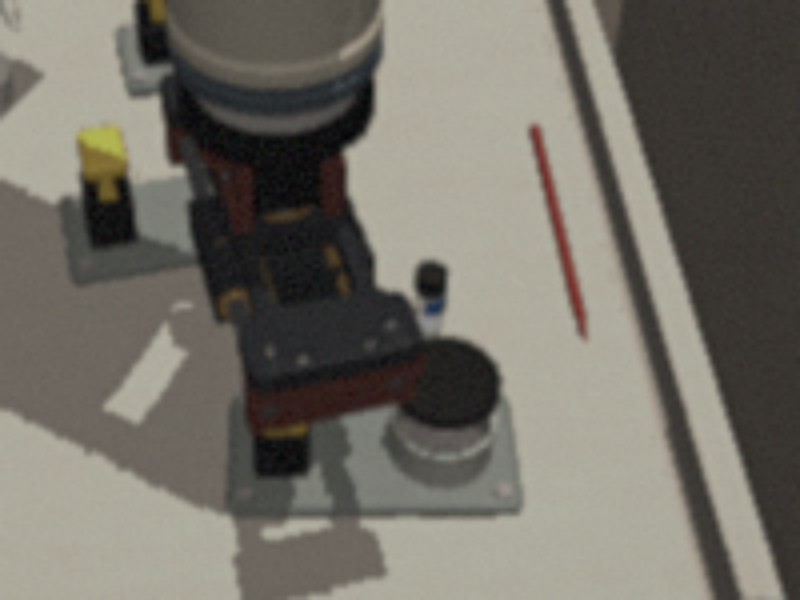

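The cap is seated: force rose to 7 N at a tip height of about 50 mm. Next I'll retract well clear and check.

Call:
apply_moves(
  increments=[
    [255, -10, 0, 0, 0, 0, 0],
    [255, -20, 0, 0, 0, 0, 0],
    [255, -30, 0, 0, 0, 0, 0],
    [255, -30, 0, 0, 0, 0, 0],
    [255, -30, 0, 0, 0, 0, 0],
    [255, 0, -20, 40, 0, 0, 0],
    [255, 0, -20, 40, 0, 0, 0],
    [255, 0, -20, 40, 0, 0, 0],
  ],
)

```text
t: 20.7
ee_pos: [478.4, -378.6, 178.4]
orientation: [1.041, 1.307, -1.041]
ft_force: [0.1, -0.1, -0.4]
width: 0.4
```

Call:
apply_moves(
  increments=[
    [255, 0, -30, 40, 0, 0, 0],
    [255, 0, -30, 40, 0, 0, 0],
    [255, 0, -30, 40, 0, 0, 0],
    [255, 0, -30, 40, 0, 0, 0],
    [255, 0, 0, 0, 0, 0, 0],
    [255, 0, 0, 0, 0, 0, 0],
    [255, 0, 0, 0, 0, 0, 0],
    [255, 0, 0, 0, 0, 0, 0],
  ],
)

```text
t: 21.7
ee_pos: [398.2, -559.2, 177.9]
orientation: [1.04, 1.308, -1.04]
ft_force: [-0.5, 0.0, 0.2]
width: 0.8
```

```bash
python3 - <<'E'
from h import *
im=get_image("side");cv2.imwrite("pics/side13.png",cv2.resize(im[130:320,180:340,::-1],None,fx=3,fy=3,interpolation=cv2.INTER_CUBIC))
im=get_image("top");cv2.imwrite("pics/top13.png",cv2.resize(im[140:270,170:410,::-1],None,fx=3.3,fy=3.3,interpolation=cv2.INTER_CUBIC))
delta((0,0,0))
E
```

```text
t 21.8 pos [ 398.12 -559.52  177.84] F [ 0.19 -0.89  0.73] w 0.12289647669288417
tool delta [ 177.83 -262.01 -634.76] yaw 0.22696535774839877
```

View pics/side13.png

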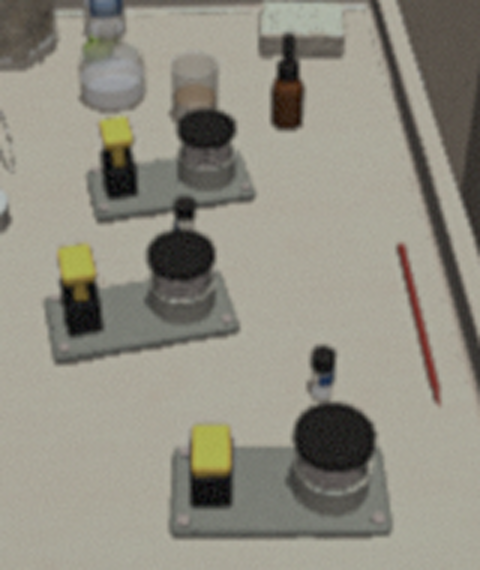

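View pics/top13.png

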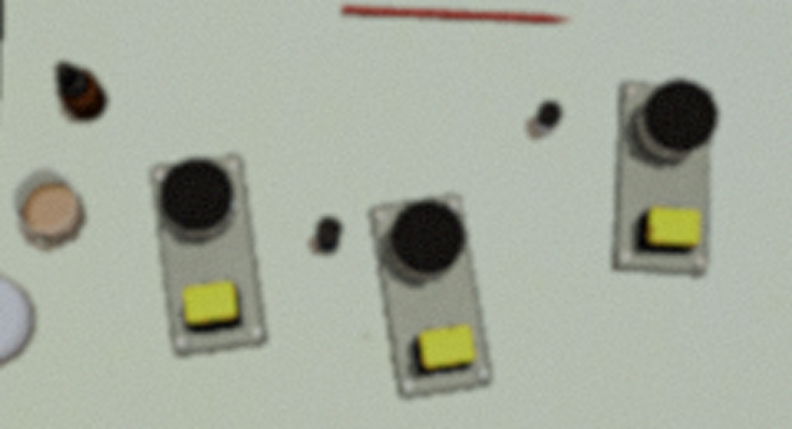

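The right tag is seated on its sleeve (side crop, about (211,450)) and the other two tags are up. All the pads have sprung back, and the loose things stand where they did in the first pictures.

```bash
python3 -c "
from workcell import close_job;print(close_job())"
```

```text
the job is handed in; nothing more can be done
None
```

The right mount is the soft one: I pressed all three pads in turn from left to right, then pushed its tag fully down and handed the job in at about 22 s.

| Mount | Force on the pad | Depth |
|---|---|---|
| Left | about 8.3 N | about 7 mm |
| Middle | about 5.0 N | about 7.3 mm |
| Right | about 2.2 N | about 8 mm |

- **Depth estimate:** depths come from the measured tool height and the stated free pad height of 62 mm.
- **Left pad's rank:** over its last 4 mm the force rose by only about 0.8 N/mm. That doesn't settle whether it is the stiffest or the next, but it is clearly not the softest.
- **Tag:** the right tag went down until the force rose to about 7 N, with the fingertips about 50 mm above the bench. The stated 2.5 N sliding friction did not show in the readings, which were near zero whenever the arm stood still part-way down.
- **Final pictures:** the side and top views, taken with the arm clear, show the right cap seated and the other two tags up. All three pads had sprung back. The vials, bottle and beaker look unmoved; I did not clearly identify the flask in these crops, but the arm stayed above it.

No check failed. The three cameras' position estimates differed by up to about 10 mm sideways, so I took values in between and confirmed them with the wrist and side views before pressing.

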